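# Let the brass knobs out of the lever hopper and ease its lid shut

## Task

Two lever hoppers stand on the bench; one still holds three brass ball knobs. With the fingertips press that hopper's lever right down so its lid lifts, keep it down until all three knobs have rolled into its catch tray, then ease the lever up so that the lid comes down gently to fully shut without slamming, and move clear. Work it by the lever alone: do not touch its lid or the knobs, do not work the empty hopper, and leave everything else where it is.

Things in the scene. Friction and masses are not known exactly. Their poses are not given: they have to be found in the camera images.
- hopper_loaded: grey metal hopper holding the three knobs, fixed on a wooden riser 0 to 34 mm high; its twin is empty. Origin at the base plate's underside, below the chute; x runs from lever to catch tray, z up. Base 300 x 84 mm, body 52 mm wide, cheeks 117 mm high. The chute slopes down to +x; catch tray at x = 80 to 225 mm, 40 mm wide inside, walls 58 mm high. Lid (to +x) and lever (to -x) are one rigid rocker on a hinge across the top rear
- rocker_loaded (a joint): angle of the loaded hopper's lid and lever: 0 shut, 0.5 rad at the stop with the lever right down. The knobs can pass from about 0.25 rad. It takes 2 to 4 N at the pad; nothing holds it open: let go, the lid falls and slams at 3 rad/s or more. Closing at up to 1.5 rad/s counts as eased down
- loaded_hinge (a point): hinge line of the loaded hopper's lid and lever, 122 mm above the hopper's origin, 60 mm behind the hopper's origin; the hinge runs along the hopper's y
- loaded_pad (a point): centre of the top face of the loaded hopper's lever pad, a ribbed 36 x 36 x 8 mm steel plate, 95 mm behind the hinge. Shut, it stands about 150 mm above the hopper's origin and tilts up 0.25 rad to the rear; lever right down it is about 47 mm lower and tilts 0.25 rad the other way, with hardly any horizontal travel (under 6 mm)
- knob0_center (a point): centre of one of three plain brass ball knobs, 36 mm across, 60 g, that wait in a row in the chute behind the lid's drop front, seen through the slot in the lid (150 x 54 mm, aluminium)
- knob1_center (a point): centre of one of three plain brass ball knobs, 36 mm across, 60 g, that wait in a row in the chute behind the lid's drop front, seen through the slot in the lid (150 x 54 mm, aluminium)
- knob2_center (a point): centre of one of three plain brass ball knobs, 36 mm across, 60 g, that wait in a row in the chute behind the lid's drop front, seen through the slot in the lid (150 x 54 mm, aluminium)
- hopper_empty: the twin hopper, same shape and axes, empty: not to be worked
- rocker_empty (a joint): angle of the empty hopper's lid and lever, 0 shut
- empty_pad (a point): centre of the top face of the empty hopper's lever pad
- carton: small cardboard box 90 x 70 x 50 mm, bystander, origin under its middle
- tape_roll: cardboard ring 90 mm across, 36 mm high, bystander, origin under its middle
- jar: jar 60 mm across, 90 mm high, bystander, origin under its middle
- screwdriver: screwdriver lying on the table, bystander
- mug: white mug 76 mm across, 85 mm high, bystander, origin under its middle
- bag_ring: flat steel ring 52 mm across, 8 mm high, bystander, origin under its middle
- sample_box: flat red box 130 x 90 x 28 mm, bystander, origin under its middle
- knob0: the ball knob whose centre is knob0_center (its body axes turn as it rolls)
- knob1: the ball knob whose centre is knob1_center (its body axes turn as it rolls)
- knob2: the ball knob whose centre is knob2_center (its body axes turn as it rolls)

How it is judged (in metres and radians):
On the way:
1. with the lever pressed right down, all three knobs lie in the catch tray (value of joint rocker_loaded above 0.38 rad and x of knob0_center in the frame of hopper_loaded between 0.088 and 0.225 m and y of knob0_center in the frame of hopper_loaded between -0.02 and 0.02 m and z of each of knob0_center, knob1_center, knob2_center in the frame of hopper_loaded below 0.055 m and x of knob1_center in the frame of hopper_loaded between 0.088 and 0.225 m and y of knob1_center in the frame of hopper_loaded between -0.02 and 0.02 m and x of knob2_center in the frame of hopper_loaded between 0.088 and 0.225 m and y of knob2_center in the frame of hopper_loaded between -0.02 and 0.02 m), for 0.2 s.
At the end, for the whole second after the job is handed in: The loaded hopper's lid is shut (within 0.03 rad), the three knobs lie at rest (under 30 mm/s) in its catch tray, the empty hopper is shut (value of joint each of rocker_loaded, rocker_empty below 0.03 rad and x of knob0_center in the frame of hopper_loaded between 0.088 and 0.225 m and y of knob0_center in the frame of hopper_loaded between -0.02 and 0.02 m and z of each of knob0_center, knob1_center, knob2_center in the frame of hopper_loaded below 0.055 m and x of knob1_center in the frame of hopper_loaded between 0.088 and 0.225 m and y of knob1_center in the frame of hopper_loaded between -0.02 and 0.02 m and x of knob2_center in the frame of hopper_loaded between 0.088 and 0.225 m and y of knob2_center in the frame of hopper_loaded between -0.02 and 0.02 m and linear speed of each of knob0, knob1, knob2 below 0.03 m/s); the robot touches nothing.
It fails at once if the lid slams: over its last 0.15 rad it closes faster than 1.5 rad/s (value of joint rocker_loaded below 0.15 rad and velocity of joint rocker_loaded below -1.5 rad/s).
It fails at once if the empty hopper's lever is pressed (over 0.08 rad) (value of joint rocker_empty above 0.08 rad).
It fails at once if the arm touches the lid itself (contact force between any of the fingers, the arm and rocker_loaded_c0 above 0.3 N or contact force between any of the fingers, the arm and rocker_loaded_c1 above 0.3 N or contact force between any of the fingers, the arm and rocker_loaded_c2 above 0.3 N or contact force between any of the fingers, the arm and rocker_loaded_c3 above 0.3 N).
It fails at once if the arm touches, or anything lifts, a knob (contact force between any of the fingers, the arm and knob0 above 0.3 N or contact force between any of the fingers, the arm and knob1 above 0.3 N or contact force between any of the fingers, the arm and knob2 above 0.3 N or height (world z) of any of knob0_center, knob1_center, knob2_center above 0.165 m).
It fails at once if a bystander is moved by more than 20 mm (distance of any of carton, tape_roll, jar, screwdriver, mug, bag_ring, sample_box from where it was at the start of the episode above 0.02 m).
It also fails if it takes over 38 s, if anything falls off the work surface, if the arm or the gripper's body presses on something with over 40 N, if the wrist force passes 120 N, or if a joint passes its speed limit or range.

## Robot

A 6-joint arm with a two-finger parallel gripper is mounted at the origin on the work surface. World frame = base frame: x ahead of the robot, y to its left, z up, the work surface at z = 0. Lengths are in mm, angles in rad, forces in N, time in s.
With the tool pointing down it reaches from about 350 to 775 mm from the base axis. Payload 7.3 kg.
Tool frame: the origin (TCP) lies at the very end of the fingers, on their centre line; the grasp point (between the pads) lies 19 mm behind it; x points along the fingers, y is the direction in which the jaws open and shut, and the axes are right-handed (so a half turn about x gives the same grasp; the last joint's range is limited). The gripper opens to 92 mm and grips with 3 to 60 N. Pads are 19 mm wide; open, the fingers measure 130 mm over their backs; the gripper's body (75 mm by 190 mm) begins 47 mm behind the grasp point.
Start: joints at [-1.402, 0.342, 1.524, -0, 1.275, -0.146], TCP at [162.576, -499.213, 226.741] pointing down, gripper open.
Joint ranges: [-2.53, 2.53], [-0.77, 2.02], [0.04, 2.7], [-1, 4.14], [0.28, 2.66], [-3.11, 3.11]. Speed limits (rad/s): [2.57, 2.57, 3.14, 3.14, 3.14, 3.14].

## Interface

Orientations are given as [roll, pitch, yaw] about the fixed x, y, z axes, in that order (R = Rz(yaw) Ry(pitch) Rx(roll)).
In Python, from plant import sensors, capture, bot gives the robot as it stands.
- The arm moves only by the shell command python3 -m crank 'ROWS' [OPENING]. ROWS is JSON, a list of rows, each an object of numbers: "dx", "dy", "dz": the shift along the tool's x, y, z in cm; "spin": the turn about the tool's x in rad. A call has 1 to 20 rows; each row is the pose to reach, as a shift and turn from the pose commanded when the call began, along the tool's axes at that moment; what a row does not reach only later rows make up. A row lasts 1/12 s, in which the tool goes at most 41.7 mm and 7.16 degrees, less where a joint would pass 70% of its speed; a pose out of reach is approached as far as the arm can. A call with a gripper value outside its range is refused whole. OPENING is the opening in per cent of the stroke, from 0 (shut) to 100 (fully open), set as the call begins (- or left out, the last holds). The fingers move at their own pace and stop on an object; the grip force is fixed at half the most. Time passes only in rows, so rows that repeat a pose let the fingers close. It gives the time, the measured TCP pose, the force and the opening at its end, in the units of the state.
- sensors.get_obs(): the state, without advancing time (a new reading comes with each control period).
- capture(name): name is "scene" or "top"; returns a dict with "frame" (400x640x3 uint8, blue, green, red), "vfov" (degrees; the focal length in pixels is half the picture's height over the tangent of half this angle, whatever the lens; pixels are square), "cx", "cy" (the principal point, pixels), "view" (4x4, takes a point from world to camera coordinates). Camera axes: x right, y down, z forward; pixel columns grow to the right and rows downward; lengths in mm; the calibration is good to about 2 mm. A picture is of the moment at which its call begins. There is no depth.
- bot.close_job(): hands the job in, once; it reports no verdict.
The state is a dict: "time": time; "joint_positions": joint angles; "dq": joint speeds; "tau": joint torques, N m; "tool_pos": TCP position; "tcp_rot": TCP orientation; "contact_force": force on the tool from outside, world axes, zero at the start; "moment": the same for the moment, N m; "grip_width": finger opening in mm.
Only numpy, scipy, OpenCV 4.12 (cv2) and the standard library are available. Lean on these libraries where they do the work, as an engineer would, in place of code of your own. Each camera call takes 0.05 s, during which the arm holds its last target.

## Working session

There is one attempt and no reset: what is moved stays moved. The work goes in short steps, Python scripts to look and compute and a shell command to move; the robot and the scene stay as the last step left them, time stands still between calls to the robot, and variables do not carry over. Pictures are saved under pics/ and viewed, and the job is handed in when it is done.

```bash
mkdir -p pics; ls
python3 - <<'E'
from plant import sensors, capture, bot
import cv2
o=sensors.get_obs(); print(o)
for n in("scene","top"):
    c=capture(n); cv2.imwrite(f"pics/{n}0.png",c["frame"]); print(n,c["vfov"],c["cx"],c["cy"],c["view"])
E
```

```text
pics
{'time': 0.0, 'joint_positions': array([-1.40200032e+00,  3.42737978e-01,  1.52505335e+00,  2.24314801e-05,
        1.27540823e+00, -1.45995796e-01]), 'dq': array([ 0.00014551,  0.00186282, -0.00100518, -0.00129227,  0.00142611,
       -0.00048301]), 'tau': array([-1.21436555e-03, -4.31245637e+01, -2.44223785e+01,  7.15371617e-02,
        5.58959472e-02, -1.60667018e-04]), 'tool_pos': array([ 162.50711266, -498.7672163 ,  226.02437851]), 'tcp_rot': array([-1.73013966,  1.56918928,  1.72623825]), 'contact_force': array([ 0.25129598, -0.43804822, -0.21020896]), 'moment': array([-0.01095477,  0.0061549 , -0.02726244]), 'grip_width': 91.82528071179844}
scene 46.500120456851896 318.48268994057014 205.94364440179467 [[ 2.86007060e-01  9.58179589e-01  9.58311954e-03 -1.77567822e+02]
 [ 6.40365658e-01 -1.83683909e-01 -7.45782841e-01 -2.59794793e+02]
 [-7.12833632e-01  2.19435858e-01 -6.66120198e-01  1.94831397e+03]
 [ 0.00000000e+00  0.00000000e+00  0.00000000e+00  1.00000000e+00]]
top 45.39664036348718 325.2459152713331 201.96829117077934 [[-6.93402106e-03 -9.99975484e-01  9.75386712e-04  5.78383395e+00]
 [-9.88742186e-01  6.71032418e-03 -1.49478632e-01  5.86361606e+02]
 [ 1.49468422e-01 -2.00089397e-03 -9.88764475e-01  1.35365132e+03]
 [ 0.00000000e+00  0.00000000e+00  0.00000000e+00  1.00000000e+00]]
```

View pics/scene0.png

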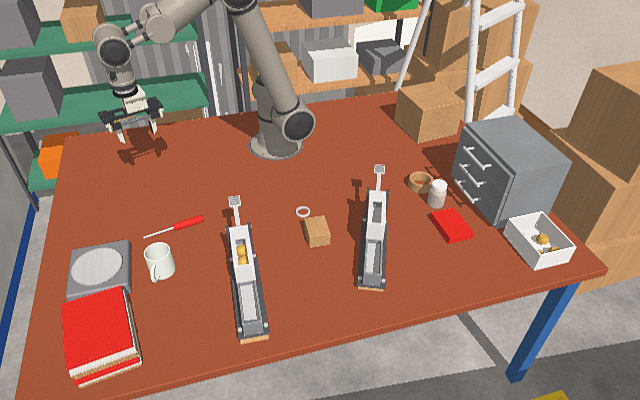

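View pics/top0.png

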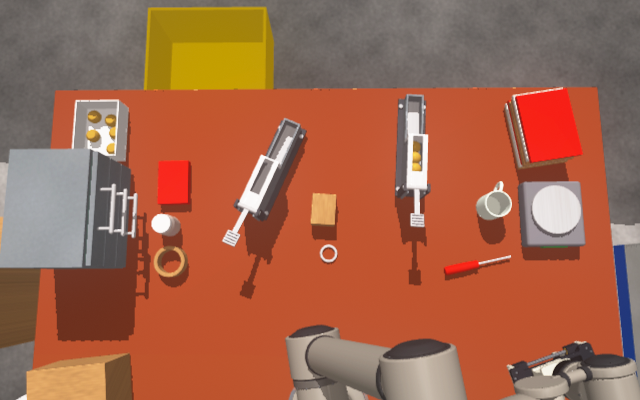

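The loaded hopper has brass knobs at about (416,155) in top and (242,252) in scene. Its pad is near (417,220) in top and (235,201) in scene. I'll enlarge both.

Run:
```python
import cv2
a=cv2.imread("pics/top0.png")[85:235,370:460]; cv2.imwrite("pics/t_c.png",cv2.resize(a,None,fx=4,fy=4,interpolation=cv2.INTER_CUBIC))
a=cv2.imread("pics/scene0.png")[190:350,200:300]; cv2.imwrite("pics/s_c.png",cv2.resize(a,None,fx=3.75,fy=3.75,interpolation=cv2.INTER_CUBIC))
```

```text
(no output)
```

View pics/t_c.png

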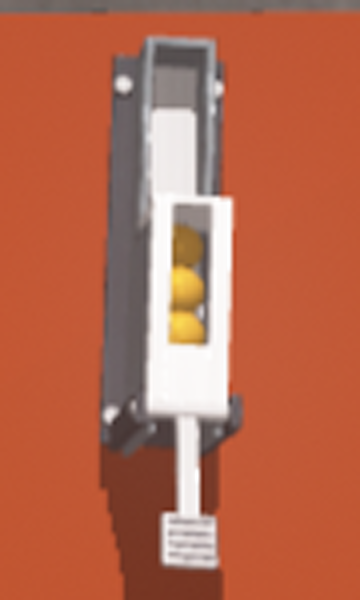

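View pics/s_c.png

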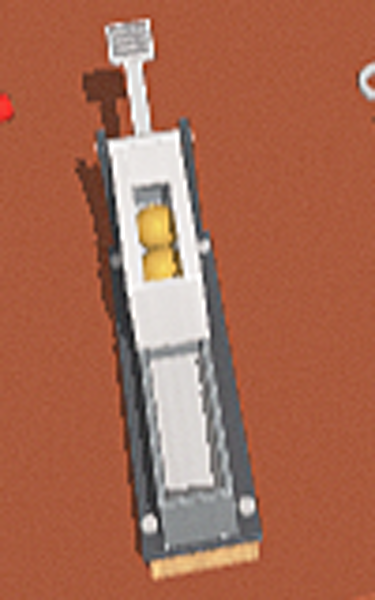

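```bash
cat > h.py <<'E'
import numpy as np, cv2
V={'scene':(46.500120456851896,318.48268994057014,205.94364440179467,np.array([[2.86007060e-01,9.58179589e-01,9.58311954e-03,-1.77567822e+02],[6.40365658e-01,-1.83683909e-01,-7.45782841e-01,-2.59794793e+02],[-7.12833632e-01,2.19435858e-01,-6.66120198e-01,1.94831397e+03]])),
'top':(45.39664036348718,325.2459152713331,201.96829117077934,np.array([[-6.93402106e-03,-9.99975484e-01,9.75386712e-04,5.78383395e+00],[-9.88742186e-01,6.71032418e-03,-1.49478632e-01,5.86361606e+02],[1.49468422e-01,-2.00089397e-03,-9.88764475e-01,1.35365132e+03]]))}
def P(n):
    f,cx,cy,v=V[n]; f=200/np.tan(np.radians(f/2)); return np.array([[f,0,cx],[0,f,cy],[0,0,1]])@v
def proj(n,X):
    p=P(n)@np.append(X,1); return p[:2]/p[2]
def tri(t,s):
    X=cv2.triangulatePoints(P('top'),P('scene'),np.array(t,float).reshape(2,1),np.array(s,float).reshape(2,1)); X=X[:3,0]/X[3,0]
    return X, proj('top',X)-t, proj('scene',X)-s
def T(u,v): return np.array([370+(u+.5)/4-.5,85+(v+.5)/4-.5])
def S(u,v): return np.array([200+(u+.5)/3.75-.5,190+(v+.5)/3.75-.5])
E
python3 - <<'E'
from h import *
np.set_printoptions(suppress=True,precision=1)
for k,t,s in [('pad',T(189,540),S(129,41)),('lidrear+y',T(148,415),S(180,130)),('lidrear-y',T(226,413),S(112,136)),('trayfar+y',T(147,38),S(232,494)),('trayfar-y',T(214,38),S(160,500)),('armjoin',T(188,416),S(143,133)),('bolt farleft',T(124,84),S(247,506)),('bolt mid',T(111,413),S(205,244))]:
    print(k,*tri(t,s))
# fit pose
from scipy.optimize import least_squares
def pts(p):
    x,y,z,a=p; c,s=np.cos(a),np.sin(a)
    f=lambda q: np.array([x+c*q[0]-s*q[1],y+s*q[0]+c*q[1],z+q[2]])
    return f
obs=[((-60-95*np.cos(0),0,150),T(189,540),S(129,41)),((225,20,58),T(147,38),S(232,494)),((225,-20,58),T(214,38),S(160,500))]
def r(p):
    f=pts(p); o=[]
    for q,t,s in obs: o+=list(proj('top',f(q))-t)+list(proj('scene',f(q))-s)
    return o
R=least_squares(r,[600,-150,20,0]);print(R.x,np.array(R.fun)); f=pts(R.x)
print(f((-155,0,150)))
E
```

```text
pad [ 517.8 -238.2  176.8] [-0.1 -0. ] [-0.1 -0. ]
lidrear+y [ 606.  -216.4  153.2] [-0.7 -0.1] [-0.7 -0. ]
lidrear-y [ 605.6 -268.2  160.2] [-0.5 -0.1] [-0.5 -0. ]
trayfar+y [ 899.5 -238.1   84.1] [-0.3 -0.1] [-0.3 -0. ]
trayfar-y [ 896.  -286.    91.8] [-0.1 -0. ] [-0.2 -0. ]
armjoin [ 604.4 -243.9  155.8] [-0.4 -0.1] [-0.4 -0. ]
bolt farleft [ 880.9 -227.2   38.7] [-0.4 -0.1] [-0.5 -0. ]
bolt mid [ 627.5 -209.3   41.7] [-0.5 -0.1] [-0.5 -0. ]
[ 673.1 -247.8   29.1   -0.1] [-0.  -0.3 -0.1 -0.5  1.3 -0.3 -2.  -0.5 -1.8  0.5  1.6  0.8]
[ 518.4 -237.9  179.1]
```

```bash
cat >> h.py <<'E'
from scipy.spatial.transform import Rotation as Ro
def go(target,yd=None):
    from plant import sensors
    o=sensors.get_obs(); R=Ro.from_euler('xyz',o['tcp_rot']).as_matrix()
    print('axes',R.round(3).tolist()); print('d cm',(R.T@(np.array(target)-o['tool_pos'])/10).round(2))
    if yd is not None:
        l=R.T@np.array(yd); a=np.arctan2(l[2],l[1]); print('spin',a, 'or',(a+np.pi/2)%np.pi-np.pi/2)
    print(o['tool_pos'].round(1),o['contact_force'].round(2),o['time'],o['joint_positions'].round(3),o['grip_width'])
E
python3 - <<'E'
from h import *
go([518,-238,215],[np.sin(.065),np.cos(.065),0])
E
```

```text
axes [[-0.0, 0.31, -0.951], [0.001, -0.951, -0.31], [-1.0, -0.001, -0.0]]
d cm [  1.14 -13.79 -41.88]
spin -2.7617776570735244 or 0.3798149965162687
[ 162.5 -498.8  226.1] [-0.17 -0.09  0.05] 0.1 [-1.402  0.343  1.525  0.     1.275 -0.146] 91.90011187057037
```

```bash
python3 -m crank '[{"dx":0,"dy":-1,"dz":-3,"spin":0.03},{"dx":0,"dy":-2,"dz":-6,"spin":0.06},{"dx":0,"dy":-3,"dz":-9,"spin":0.09},{"dx":0,"dy":-4,"dz":-12,"spin":0.12},{"dx":0,"dy":-5,"dz":-15,"spin":0.15},{"dx":0,"dy":-6,"dz":-18,"spin":0.18},{"dx":0,"dy":-7,"dz":-21,"spin":0.21},{"dx":0,"dy":-8,"dz":-24,"spin":0.24},{"dx":0,"dy":-9,"dz":-27,"spin":0.27},{"dx":0,"dy":-10,"dz":-30,"spin":0.3},{"dx":0,"dy":-11,"dz":-33,"spin":0.33},{"dx":0,"dy":-12,"dz":-36,"spin":0.36},{"dx":0,"dy":-13,"dz":-39,"spin":0.38},{"dx":0,"dy":-13.8,"dz":-41.9,"spin":0.38},{"dx":0,"dy":-13.8,"dz":-41.9,"spin":0.38},{"dx":0,"dy":-13.8,"dz":-41.9,"spin":0.38}]' 0
python3 - <<'E'
from h import *
go([518,-238,215],[np.sin(.065),np.cos(.065),0])
from plant import capture
for n,y,x in(("scene",130,150),("top",85,330)):
    c=capture(n)['frame'];  cv2.imwrite(f"pics/{n}1.png",cv2.resize(c[y:y+200,x:x+200],None,fx=3,fy=3,interpolation=cv2.INTER_CUBIC))
print(proj('top',[518,-238,177]),proj('scene',[518,-238,177]))
E
```

```text
time: 1.43
tool_pos: [518.8, -237.1, 225.9]
tcp_rot: [-0.289, 1.569, 2.79]
contact_force: [-0.7, -0.2, -0.7]
grip_width: 0.2
axes [[-0.001, -0.062, -0.998], [0.0, -0.998, 0.062], [-1.0, -0.0, 0.001]]
d cm [1.09 0.09 0.07]
spin -3.1389025266811847 or 0.00269012690860837
[ 518.8 -237.1  225.9] [-0.74 -0.15 -0.65] 1.4333 [-0.563  0.427  1.396 -0.     1.32   1.07 ] 0.17870615191182412
[416.71028275 219.52544852] [233.97765933 200.53429616]
```

View pics/scene1.png

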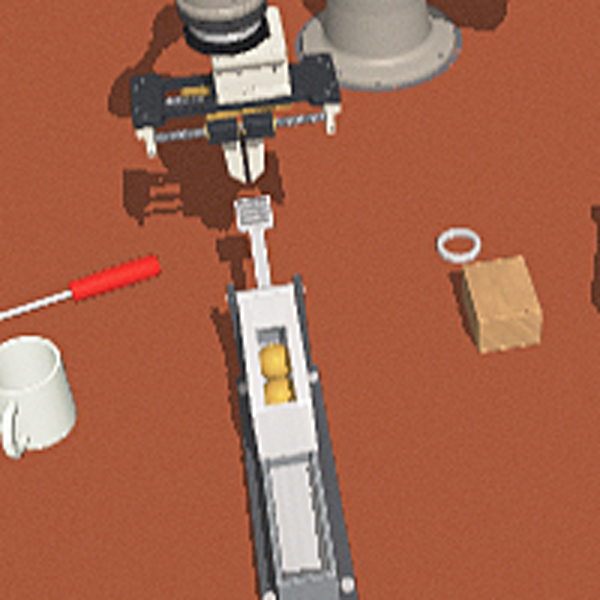

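View pics/top1.png

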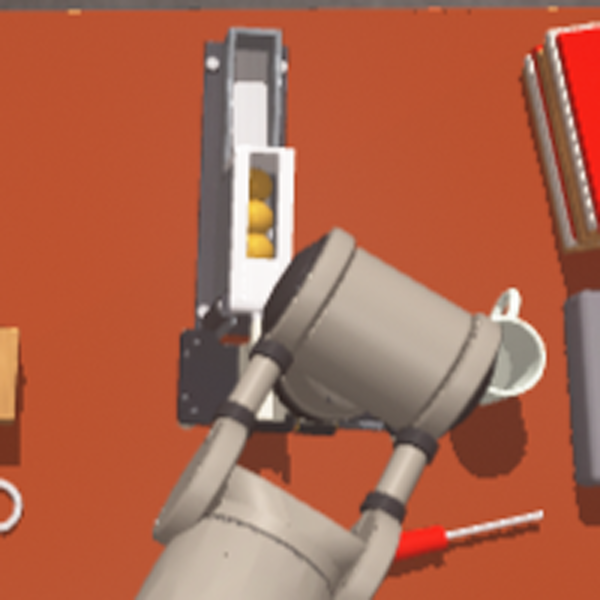

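The scene crop shows the shut fingertips at (248,181), right above the pad at (254,211). They are lined up with the lever, so I'll lower them gently.

```bash
python3 -m crank '[{"dx":1},{"dx":2},{"dx":3},{"dx":3.6},{"dx":4.0},{"dx":4.3},{"dx":4.6},{"dx":4.9},{"dx":5.2},{"dx":5.5},{"dx":5.8},{"dx":5.8}]'
```

```text
invalid input at $[0]: expected keys dx, dy, dz, spin
```

```bash
python3 -m crank '[{"dx":1,"dy":0,"dz":0,"spin":0},{"dx":2,"dy":0,"dz":0,"spin":0},{"dx":3,"dy":0,"dz":0,"spin":0},{"dx":3.6,"dy":0,"dz":0,"spin":0},{"dx":4.0,"dy":0,"dz":0,"spin":0},{"dx":4.3,"dy":0,"dz":0,"spin":0},{"dx":4.6,"dy":0,"dz":0,"spin":0},{"dx":4.9,"dy":0,"dz":0,"spin":0},{"dx":5.2,"dy":0,"dz":0,"spin":0},{"dx":5.5,"dy":0,"dz":0,"spin":0},{"dx":5.8,"dy":0,"dz":0,"spin":0},{"dx":5.8,"dy":0,"dz":0,"spin":0}]'
python3 - <<'E'
from h import *
from plant import capture,sensors
print(sensors.get_obs()['contact_force'])
for n,y,x in(("scene",130,150),):
    c=capture(n)['frame'];  cv2.imwrite(f"pics/{n}2.png",cv2.resize(c[y:y+200,x:x+200],None,fx=3,fy=3,interpolation=cv2.INTER_CUBIC))
E
```

```text
time: 2.53
tool_pos: [518.1, -238.2, 168.2]
tcp_rot: [-0.098, 1.57, 2.979]
contact_force: [0.9, -0.5, -0.1]
grip_width: 0.4
[ 0.85220421 -0.51897237 -0.14664879]
```

View pics/scene2.png

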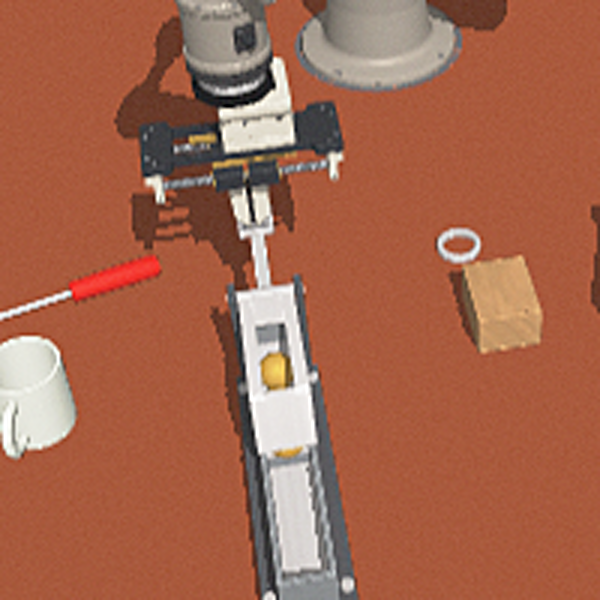

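The fingers are on the pad at (254,225). The lid has lifted slightly and the front knob shows beneath its edge at (288,452). I'll keep pressing.

```bash
python3 -m crank '[{"dx":0.4,"dy":0,"dz":0,"spin":0},{"dx":0.8,"dy":0,"dz":0,"spin":0},{"dx":1.2,"dy":0,"dz":0,"spin":0},{"dx":1.6,"dy":0,"dz":0,"spin":0},{"dx":2.0,"dy":0,"dz":0,"spin":0},{"dx":2.4,"dy":0,"dz":0,"spin":0},{"dx":2.8,"dy":0,"dz":0,"spin":0},{"dx":3.1,"dy":0,"dz":0,"spin":0},{"dx":3.4,"dy":0,"dz":0,"spin":0},{"dx":3.4,"dy":0,"dz":0,"spin":0}]'
python3 - <<'E'
from h import *
from plant import capture,sensors
o=sensors.get_obs();print(o['contact_force'],o['moment'])
for n,y,x in(("scene",130,150),):
    c=capture(n)['frame'];  cv2.imwrite(f"pics/{n}3.png",cv2.resize(c[y:y+200,x:x+200],None,fx=3,fy=3,interpolation=cv2.INTER_CUBIC))
E
```

```text
time: 3.42
tool_pos: [518.4, -238.2, 134.2]
tcp_rot: [-2.087, 1.571, 0.99]
contact_force: [0.5, -0.5, 1.6]
grip_width: 0.3
[ 0.53242575 -0.4784644   1.56694613] [ 0.06831276 -0.1337303  -0.0154509 ]
```

View pics/scene3.png

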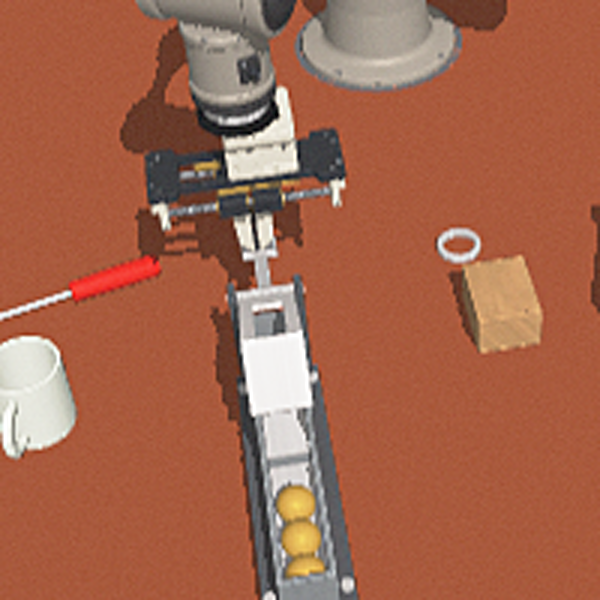

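All three knobs are in the tray at (296,503), (301,538) and (305,567). I'll press on to the stop to make sure, and hold there.

```bash
python3 -m crank '[{"dx":0.1,"dy":0,"dz":0,"spin":0},{"dx":0.2,"dy":0,"dz":0,"spin":0},{"dx":0.2,"dy":0,"dz":0,"spin":0},{"dx":0.2,"dy":0,"dz":0,"spin":0},{"dx":0.2,"dy":0,"dz":0,"spin":0},{"dx":0.2,"dy":0,"dz":0,"spin":0}]'; python3 -m crank '[{"dx":0.1,"dy":0,"dz":0,"spin":0},{"dx":0.2,"dy":0,"dz":0,"spin":0},{"dx":0.2,"dy":0,"dz":0,"spin":0},{"dx":0.2,"dy":0,"dz":0,"spin":0},{"dx":0.2,"dy":0,"dz":0,"spin":0},{"dx":0.2,"dy":0,"dz":0,"spin":0}]'
```

```text
time: 3.97
tool_pos: [518.6, -238.3, 133.3]
tcp_rot: [2.816, 1.57, -0.39]
contact_force: [1.0, 1.2, 4.2]
grip_width: 0.4
time: 4.47
tool_pos: [518.8, -238.4, 132.9]
tcp_rot: [2.721, 1.568, -0.485]
contact_force: [-3.4, 3.4, 15.0]
grip_width: 0.4
```

The force is up to 15 N and the height has stalled, so the lever is at its stop. I'll hold briefly and look.

```bash
python3 -m crank '[{"dx":0,"dy":0,"dz":0,"spin":0},{"dx":0,"dy":0,"dz":0,"spin":0},{"dx":0,"dy":0,"dz":0,"spin":0},{"dx":0,"dy":0,"dz":0,"spin":0},{"dx":0,"dy":0,"dz":0,"spin":0},{"dx":0,"dy":0,"dz":0,"spin":0}]'
python3 - <<'E'
from h import *
from plant import capture
a=[capture("scene")['frame'][130:330,150:350],capture("top")['frame'][85:285,330:530]]
cv2.imwrite("pics/both4.png",cv2.resize(np.hstack(a),(800,400),interpolation=cv2.INTER_CUBIC))
E
```

```text
time: 4.97
tool_pos: [518.8, -238.3, 132.9]
tcp_rot: [2.717, 1.568, -0.49]
contact_force: [-2.9, 3.8, 16.1]
grip_width: -0.1
```

View pics/both4.png

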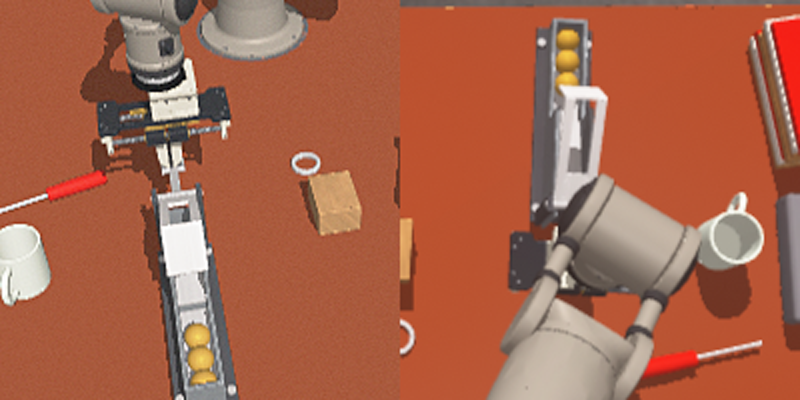

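All three knobs lie in the tray: (197,335), (200,357), (203,377) in the scene half, and (568,38), (567,59), (566,80) in the top half. Now I'll ease the lever up at 24 mm/s, about 0.25 rad/s.

```bash
python3 -m crank '[{"dx":-0.2,"dy":0,"dz":0,"spin":0},{"dx":-0.4,"dy":0,"dz":0,"spin":0},{"dx":-0.6,"dy":0,"dz":0,"spin":0},{"dx":-0.8,"dy":0,"dz":0,"spin":0},{"dx":-1.0,"dy":0,"dz":0,"spin":0},{"dx":-1.2,"dy":0,"dz":0,"spin":0},{"dx":-1.4,"dy":0,"dz":0,"spin":0},{"dx":-1.6,"dy":0,"dz":0,"spin":0},{"dx":-1.8,"dy":0,"dz":0,"spin":0},{"dx":-2.0,"dy":0,"dz":0,"spin":0},{"dx":-2.2,"dy":0,"dz":0,"spin":0},{"dx":-2.4,"dy":0,"dz":0,"spin":0},{"dx":-2.6,"dy":0,"dz":0,"spin":0},{"dx":-2.8,"dy":0,"dz":0,"spin":0},{"dx":-3.0,"dy":0,"dz":0,"spin":0},{"dx":-3.2,"dy":0,"dz":0,"spin":0},{"dx":-3.4,"dy":0,"dz":0,"spin":0},{"dx":-3.6,"dy":0,"dz":0,"spin":0}]'
python3 -m crank '[{"dx":-0.2,"dy":0,"dz":0,"spin":0},{"dx":-0.4,"dy":0,"dz":0,"spin":0},{"dx":-0.6,"dy":0,"dz":0,"spin":0},{"dx":-0.8,"dy":0,"dz":0,"spin":0},{"dx":-1.0,"dy":0,"dz":0,"spin":0},{"dx":-1.2,"dy":0,"dz":0,"spin":0},{"dx":-1.4,"dy":0,"dz":0,"spin":0},{"dx":-1.6,"dy":0,"dz":0,"spin":0},{"dx":-1.8,"dy":0,"dz":0,"spin":0},{"dx":-2.0,"dy":0,"dz":0,"spin":0},{"dx":-2.2,"dy":0,"dz":0,"spin":0},{"dx":-2.4,"dy":0,"dz":0,"spin":0}]'
python3 - <<'E'
from h import *
from plant import capture
a=[capture("scene")['frame'][130:330,150:350],capture("top")['frame'][85:285,330:530]]
cv2.imwrite("pics/both5.png",cv2.resize(np.hstack(a),(800,400),interpolation=cv2.INTER_CUBIC))
E
```

```text
time: 6.57
tool_pos: [518.6, -238.4, 167.0]
tcp_rot: [2.675, 1.57, -0.531]
contact_force: [1.2, 0.6, 1.5]
grip_width: 0.5
time: 7.57
tool_pos: [518.1, -238.2, 190.8]
tcp_rot: [-0.033, 1.57, 3.043]
contact_force: [0.2, -0.1, -0.4]
grip_width: 0.6
```

View pics/both5.png

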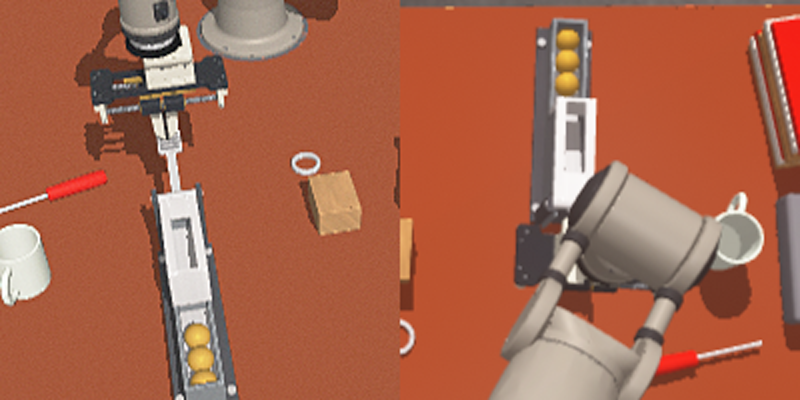

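The lid is back down, with its front edge at (190,305) as at the start, and the knobs are in the tray. I'll move clear and back towards the robot.

```bash
python3 -m crank '[{"dx":-1,"dy":0,"dz":0,"spin":0},{"dx":-2.5,"dy":0,"dz":0,"spin":0},{"dx":-4,"dy":0,"dz":0,"spin":0},{"dx":-5.5,"dy":0,"dz":0.5,"spin":0},{"dx":-7,"dy":0,"dz":2,"spin":0},{"dx":-7,"dy":0,"dz":4,"spin":0},{"dx":-7,"dy":0,"dz":6,"spin":0},{"dx":-7,"dy":0,"dz":8,"spin":0},{"dx":-7,"dy":0,"dz":10,"spin":0},{"dx":-7,"dy":0,"dz":10,"spin":0},{"dx":-7,"dy":0,"dz":10,"spin":0},{"dx":-7,"dy":0,"dz":10,"spin":0}]'
python3 - <<'E'
from h import *
from plant import capture
a=[capture("scene")['frame'],capture("top")['frame']]
for i,n in enumerate(("scene","top")): cv2.imwrite(f"pics/{n}6.png",a[i])
b=[a[0][190:350,200:300],cv2.imread("pics/scene0.png")[190:350,200:300],a[1][85:245,370:460],cv2.imread("pics/top0.png")[85:245,370:460]]
cv2.imwrite("pics/cmp6.png",cv2.resize(np.hstack(b),None,fx=2.1,fy=2.1,interpolation=cv2.INTER_CUBIC))
E
```

```text
time: 8.67
tool_pos: [419.1, -232.0, 261.3]
tcp_rot: [2.644, 1.569, -0.563]
contact_force: [-0.6, -0.3, -0.7]
grip_width: 0.2
```

View pics/cmp6.png

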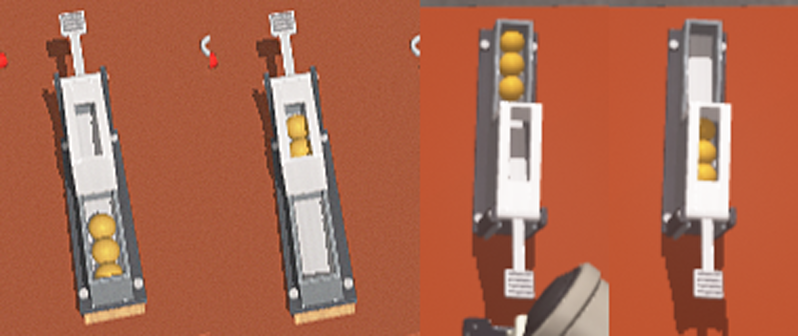

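View pics/top6.png

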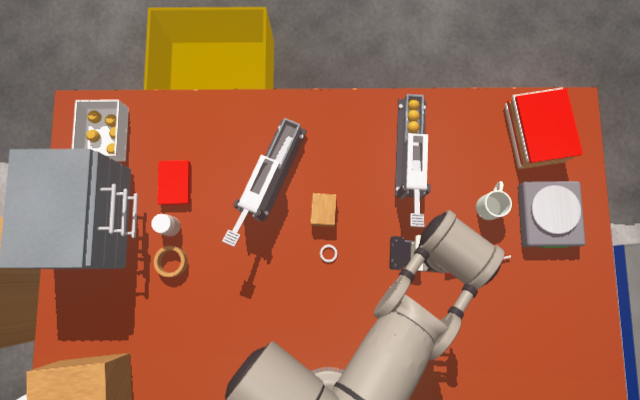

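The lid and pad match the starting pictures, the knobs are in the tray, the bystanders are where they were, and the arm is clear.

Run:
```python
from plant import bot
print(bot.close_job())
```

```text
the job is handed in; nothing more can be done
None
```

The job is handed in at about 9 s of the 38 s allowed; the hand-in gave no verdict.

- **Pressing:** I pressed the loaded hopper's lever with the shut fingertips until the height stalled at about 133 mm and the force rose to about 16 N. I took that as the stop and held it there while the pictures showed all three knobs in the catch tray.
- **Closing:** I eased the lever up at about 24 mm/s, roughly 0.25 rad/s against the 1.5 rad/s limit. I then backed the arm off to about 80 mm above the pad's height and 100 mm behind it.
- **Last checks:** The last pictures show the lid and pad back where they were at the start, with the three knobs in a row in the tray. The empty hopper and the visible bystanders had not moved; the screwdriver was mostly hidden behind the arm in the last top view. The contact force was near zero (under 1 N).
- **Not measured:** I had no direct reading of the lid's angle or speed. "Shut" rests on the pictures, and "gently" on how slowly the fingers rose. No check failed or disagreed.

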